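Reference tile in, then hold the labelled tube up to the camera

TASK

Get the label picture ready at the camera stand: pick up the white reference tile from the bench, set it down (do not drop it) fully home, flat and square, in the recess of the stand's base, and let go of it. Then draw the tall labelled tube out of its rack and finish still holding it in the gripper, motionless in the air, with the middle of the tube at the camera's focus point, cap up, leaned back so that its label squarely faces the lens. Leave the tube rack with its short tubes, the pen and the orange rack where they are.

Things in the scene. Friction and masses are not known exactly. Their poses are not given: they have to be found in the camera images.
- tile_mid (a point): Centre of the loose white reference tile: flat rectangular block 66 (its x) x 50 (its y) x 15 mm (z, up), white ceramic face in a grey metal holder, about 0.12 kg, lying flat on the bench, white face up. The point is half-way up, 7.5 mm above its underside. It may go into the recess either way round.
- stand: The camera stand, fixed to the bench: grey base 300 (x) x 170 (y) x 18 mm; origin at the centre of its underside. The recess centre is at x = -80 mm. x points from the recess to the column: 25 mm square at x = 128 mm, 263 mm high. The camera on it is nowhere below 195 mm above the bench, nor nearer than 125 mm in x to the recess centre.
- recess (a point): Centre of the floor of the rectangular recess in the base of the camera stand; axes as the stand's, z up. Recess 70 mm (x) x 54 mm (y), 6 mm deep, floor 12 mm above the bench, 3 mm lead-in bevel; the seated tile stands 9 mm proud. Mid-way on each long side is a finger notch 40 mm wide (along x), reaching out to y = 60 mm, as deep as the recess.
- focus (a point): The camera's focus point, in the air, 138 mm straight above the recess floor (150 mm above the bench): the tube's middle belongs here. +x axis: straight to the lens, 30 degrees upward (the camera looks 30 degrees down). A tube rightly held has its axes parallel to these: x (label side) to the lens; z (foot to cap) along this z, 30 degrees off upright, the cap leaning away from the camera.
- lens (a point): Centre of the front glass of the camera's lens, 170 mm from the focus point; axes as those of the focus point. A ring light 70 mm across surrounds the lens.
- tube_mid (a point): Middle of the loose tall tube, on its axis half-way up: clear, 17 mm in diameter, 120 mm long, flat foot, blue screw cap 22 mm in diameter on its top 14 mm, about 0.03 kg. z: foot to cap. x: to the side with the white label with dark code bars (40 mm high, centred 2 mm above this point). It stands upright in a 20 mm hole of the white rack, foot 5 mm above the bench.
- rack: The loose white tube rack, 85 (x) x 155 mm (y), top 50 mm above the bench, eight holes right through the top plate; origin at the centre of its underside. The tall tube must rise more than 45 mm to be clear of it. Bystander: leave it in place.
- short_a: A short tube like the tall one but 70 mm long and without label, standing in another hole of the rack, its cap's top 75 mm above the bench; origin at the centre of its foot. Bystander.
- short_b: Another such short tube, in a third hole of the rack. Bystander.
- micro_rack: Orange rack block for micro tubes, 90 x 140 x 28 mm, loose on the bench beyond the work; origin at the centre of its underside. Bystander.
- pen: Marker pen lying on the bench along its y axis, 120 mm long, 13 mm thick, grey with red cap; origin under its middle. Bystander.
Mind the look-alikes: they are no part of the job. There is more than one size of the part that bears tile_mid; the job needs the largest.

How it is judged (in metres and radians):
On the way, in this order (a step that is already met when the one before it is completed fails the run):
1. the tile is seated flat and square in the recess and let go, before the tube is taken (horizontal distance between tile_mid and recess below 0.005 m and z of tile_mid in the frame of recess below 0.0095 m and angle between tile_mid's own z axis and vertical below 0.05 rad and angle between the x axis of tile_mid and the x axis of recess, either way round below 0.12 rad and contact force between tile and the fingers below 0.05 N and height (world z) of tube_mid below 0.085 m), for 0.2 s.
2. the tall tube is lifted clear of the rack in the gripper (height (world z) of tube_mid above 0.112 m and contact force between tube and the fingers above 0.5 N), for 0.1 s.
At the end, for the whole second after the job is handed in: Tile in the recess: within 5 mm of its centre, fully down (2 mm), flat (3 deg), square (7 deg). Tube gripped, touching nothing else, still, its middle within 18 mm of the focus point, its axis within 11 deg of the 30 deg lean, cap up, label within 17 deg of facing the lens (horizontal distance between tile_mid and recess below 0.005 m and z of tile_mid in the frame of recess below 0.0095 m and angle between tile_mid's own z axis and vertical below 0.05 rad and angle between the x axis of tile_mid and the x axis of recess, either way round below 0.12 rad and distance between tube_mid and focus below 0.018 m and angle between the z axis of tube_mid and the z axis of focus, either way round below 0.2 rad and angle between the x axis of tube_mid and the x axis of focus, either way round below 0.3 rad and angle between tube_mid's own z axis and vertical below 0.8 rad and x of lens in the frame of tube_mid above 0.1 m and contact force between tube and the fingers above 0.5 N and contact force between tube and stand below 0.05 N and contact force between tube and rack below 0.05 N and contact force between tube and tile below 0.05 N and linear speed of tube below 0.02 m/s); the arm keeps its last pose, push and grip.
It fails at once if the tile is dropped (falls free by more than about 15 mm) (linear speed of tile above 0.55 m/s and contact force between tile and the fingers below 0.01 N).
It fails at once if the rack is shifted by more than 30 mm, or a short tube, the pen or the orange rack by more than 30 mm (distance of any of rack, short_a, short_b, pen, micro_rack from where it was at the start of the episode above 0.03 m).
It also fails if it takes over 54 s, if anything falls off the work surface, if the arm or the gripper's body presses on something with over 40 N, if the wrist force passes 120 N, or if a joint passes its speed limit or range.

ROBOT

A 7-joint arm with a two-finger parallel gripper is mounted at the origin on the work surface. World frame = base frame: x ahead of the robot, y to its left, z up, the work surface at z = 0. Lengths are in mm, angles in rad, forces in N, time in s.
With the tool pointing down it reaches from about 425 to 975 mm from the base axis. Payload 16.7 kg.
Tool frame: the origin (TCP) lies at the very end of the fingers, on their centre line; the grasp point (between the pads) lies 19 mm behind it (r.grip_depth is the z of the grasp point in the tool frame, in mm); z points along the fingers, y is the direction in which the jaws open and shut (so a half turn about z gives the same grasp; the last joint's range is limited). The gripper opens to 85 mm and grips with 20 to 120 N. Pads are 22 mm wide; open, the fingers measure 114 mm over their backs; the gripper's body (76 mm by 85 mm) begins 54 mm behind the grasp point. The pads swing forward as they close: fully open they stand 13 mm farther back than shut.
Start: joints at [1, 0.426, 0.074, 1.606, -0.034, 1.111, -0.067], TCP at [276.313, -615.814, 231.302] pointing down, gripper open.
Joint ranges: [-2.85, 2.85], [-0.5, 2.14], [-1.23, 1.37], [0.21, 2.46], [-1.02, 4.16], [0.16, 2.05], [-2.73, 2.73]. Speed limits (rad/s): [1.89, 1.89, 2.39, 2.39, 3.01, 3.01, 3.01].

INTERFACE

Orientations are given as a rotation vector (axis times angle).
In Python, from plant import r, optics gives the robot as it stands.
- The arm moves only by the tool carry_out, never from a script. Its argument "series" is a list of rows, each an object with "slide": the shift along the tool's x, y, z in mm, a list of three; "dr": the turn, a rotation vector about the tool's x, y, z in degrees, a list of three. In form: [{"slide": [tx, ty, tz], "dr": [rx, ry, rz]}, ...]. A call has 1 to 12 rows; each row is the pose to reach, as a shift and turn from the pose commanded when the call began, along the tool's axes at that moment; what a row does not reach only later rows make up. A row lasts 1/8 s, in which the tool goes at most 62.5 mm and 10.7 degrees, less where a joint would pass 70% of its speed; a pose out of reach is approached as far as the arm can. A call with a gripper value outside its range is refused whole. "grip" is the finger opening in mm, from 0 to 85.4, set as the call begins (left out, the last holds). The fingers move at their own pace and stop on an object; the grip force is fixed at half the most. Time passes only in rows, so rows that repeat a pose let the fingers close. It gives the time, the measured TCP pose, the force and the opening at its end, in the units of the state.
- r.observe(): the state, without advancing time (a new reading comes with each control period).
- optics.get_image(name): name is "scene" or "top" or "wrist"; returns a dict with "image" (400x640x3 uint8, red, green, blue), "depth" (400x640 float32, mm along the optical axis (not along the pixel's ray), 0 where there is no reading), "fovy" (degrees; the focal length in pixels is half the picture's height over the tangent of half this angle, whatever the lens; pixels are square), "cx", "cy" (the principal point, pixels), "extrinsics" (4x4, takes a point from camera to world coordinates). Camera axes: x right, y up, looking along -z (the intrinsics and any distortion apply to the point x, -y, -z); pixel columns grow to the right and rows downward; lengths in mm; the calibration is good to about 2 mm. A picture is of the moment at which its call begins.
- r.hand_in(): hands the job in, once; it reports no verdict.
The state is a dict: "time_s": time; "joint_pos": joint angles; "qvel": joint speeds; "effort": joint torques, N m; "tcp_pos": TCP position; "orientation": TCP orientation; "force": force on the tool from outside, world axes, zero at the start; "torque": the same for the moment, N m; "opening": finger opening in mm.
Only numpy, scipy, OpenCV 4.12 (cv2) and the standard library are available. Lean on these libraries where they do the work, as an engineer would, in place of code of your own. Each camera call takes 0.05 s, during which the arm holds its last target.

## Working session

There is one attempt and no reset: what is moved stays moved. The work goes in short steps, Python scripts to look and compute and a tool call to move; the robot and the scene stay as the last step left them, time stands still between calls to the robot, and variables do not carry over. Pictures are saved under pics/ and viewed, and the job is handed in when it is done.

Besides the shell and the picture viewer there is one more tool, called as name(argument=value, ...) on one line, values as JSON. carry_out: Moves the arm, as the interface text tells. Its arguments: {"type":"object","properties":{"series":{"type":"array","items":{"type":"object","properties":{"slide":{"type":"array","items":{"type":"number"}},"dr":{"type":"array","items":{"type":"number"}}}}},"grip":{"type":"number"}},"required":["series"]}

```bash
mkdir -p pics; ls; cat > h.py <<'E'
import numpy as np, cv2
from plant import r, optics
def grab(n,tag):
    d=optics.get_image(n)
    np.savez('pics/%s.npz'%tag,**{k:np.array(v) for k,v in d.items()})
    cv2.imwrite('pics/%s.png'%tag,d['image'][:,:,::-1]); return d
def load(tag): return dict(np.load('pics/%s.npz'%tag))
def cloud(d):
    f=200/np.tan(np.radians(float(d['fovy']))/2)
    v,u=np.mgrid[0:400,0:640]; z=d['depth']
    P=np.stack([(u-d['cx'])/f*z,-(v-d['cy'])/f*z,-z,np.ones_like(z)],-1)
    W=P@np.array(d['extrinsics']).T
    W[z==0]=np.nan
    return W[...,:3]
E
python3 - <<'E'
from h import *
for n in ["scene","top","wrist"]:
    d=grab(n,n+"0"); print(n,{k:(v if k not in('image','depth') else v.shape) for k,v in d.items()})
print(r.observe(), r.grip_depth)
E
```

```text
pics
scene {'image': (400, 640, 3), 'depth': (400, 640), 'fovy': 54.76339059998633, 'cx': 325.34876426798064, 'cy': 200.4900770951753, 'extrinsics': array([[ 6.25157724e-01, -4.99750144e-01,  5.99522822e-01,
         1.06384847e+03],
       [ 7.80494076e-01,  4.02853558e-01, -4.78056491e-01,
        -3.65200113e+02],
       [-2.61110154e-03,  7.66784718e-01,  6.41899040e-01,
         6.92619336e+02],
       [ 0.00000000e+00,  0.00000000e+00,  0.00000000e+00,
         1.00000000e+00]])}
top {'image': (400, 640, 3), 'depth': (400, 640), 'fovy': 46.51234766266472, 'cx': 318.1451206783302, 'cy': 203.88078722090253, 'extrinsics': array([[-2.95403907e-02,  9.91405520e-01, -1.27445910e-01,
         4.37940546e+02],
       [-9.99510636e-01, -2.79853596e-02,  1.39752989e-02,
         3.67872942e+01],
       [ 1.02885689e-02,  1.27796379e-01,  9.91747060e-01,
         1.18409358e+03],
       [ 0.00000000e+00,  0.00000000e+00,  0.00000000e+00,
         1.00000000e+00]])}
wrist {'image': (400, 640, 3), 'depth': (400, 640), 'fovy': 71.96682534202982, 'cx': 316.81792889092293, 'cy': 198.7603860997
[... 391 characters left out ...]
 array([ 0.99947246,  0.42654209,  0.07385084,  1.60646424, -0.03411525,
        1.11081732, -0.06708892]), 'qvel': array([ 4.01964925e-04, -1.21598863e-04, -8.73600490e-04, -1.78180834e-03,
       -1.96850061e-05,  1.05670916e-03, -2.19283178e-03]), 'effort': array([ 5.79873071e-03, -9.50315309e+01,  3.76479819e+00, -4.63763094e+01,
        1.95676734e-02,  7.79952417e-03,  2.57356930e-05]), 'tcp_pos': array([ 276.21545247, -615.54179883,  230.80029208]), 'orientation': array([-3.07106347e+00, -6.57465537e-01,  3.84967926e-04]), 'force': array([-1.1434556 , -0.03860314, -0.18856402]), 'torque': array([-0.00908083,  0.02178575,  0.00741651]), 'opening': 85.24739623600458} -18.700000000000003
```

View pics/scene0.png

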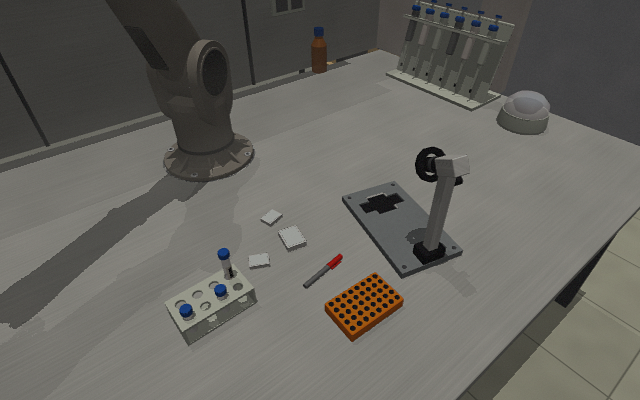

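View pics/top0.png

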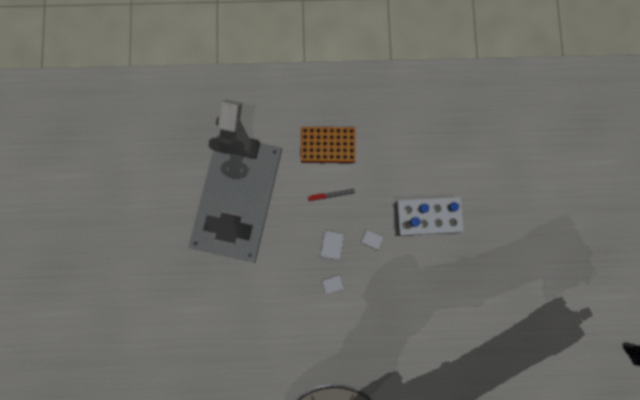

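View pics/wrist0.png

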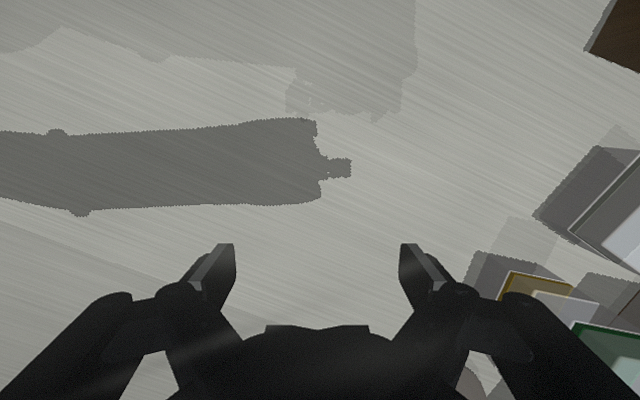

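In the scene view there are three tile-like parts: scene (292,237) / top (332,245), scene (271,216) / top (332,285) and scene (259,260) / top (372,239). The first looks largest. The tall tube's cap is at scene (224,254) / top (415,222); the short tubes are at top (424,208) and (454,206).

```bash
python3 - <<'E'
from h import *
d=load('top0'); W=cloud(d); im=d['image'].astype(int)
print("bench z",np.nanmedian(W[300:330,250:300,2]))
def blob(mask,name):
    n,l,s,c=cv2.connectedComponentsWithStats(mask.astype(np.uint8))
    for i in range(1,n):
        if s[i,4]>60:
            p=W[l==i]; p=p[~np.isnan(p[:,0])]
            rc=cv2.minAreaRect(p[:,:2].astype(np.float32))
            print(name,c[i].round(1),s[i,4],'mean',p.mean(0).round(1),'zmed',np.median(p[:,2]).round(1),'rect',np.round(rc[0],1),np.round(rc[1],1),round(rc[2],1))
m=np.zeros((400,640),bool); m[60:300,180:480]=1
blob(m&(W[...,2]>9)&(W[...,2]<24),'z9-24')
blob(m&(W[...,2]>24)&(W[...,2]<36),'z24-36')
blob(m&(W[...,2]>40)&(W[...,2]<60),'z40-60')
blob(m&(W[...,2]>62),'z62+')
c=np.concatenate([cv2.resize(d['image'][190:300,300:480],None,fx=4,fy=4,interpolation=2)]);cv2.imwrite('pics/c1.png',c[:,:,::-1])
s=load('scene0');c=cv2.resize(s['image'][190:350,150:350],None,fx=4,fy=3.75,interpolation=2)
c=cv2.resize(s['image'][200:350,150:350],None,fx=4,fy=4,interpolation=2);cv2.imwrite('pics/c2.png',c[:,:,::-1])
E
```

```text
bench z -0.5981692123452831
z9-24 [235.4 202.6] 7061 mean [597.7 228.9  17.1] zmed 17.4 rect [613.3 228.9] [171.3 299.7] 75.8
z9-24 [330.3 160.9] 76 mean [697.6 -14.   18.1] zmed 18.7 rect [699.3  -9.8] [136.2   5.3] 87.8
z9-24 [329.8 194.2] 176 mean [612.5 -10.1  11.9] zmed 11.5 rect [613.6 -14.7] [ 12.5 118.9] 9.4
z9-24 [372. 239.] 203 mean [ 495.5 -112.8   11.7] zmed 11.5 rect [ 495.8 -113.2] [46.7 35.4] 63.2
z9-24 [332.2 244.5] 522 mean [484.6 -11.8  15. ] zmed 14.9 rect [484.7 -11.7] [49.9 66.1] 78.1
z9-24 [332.4 284. ] 201 mean [387.   -9.3  11.4] zmed 11.2 rect [387.   -9.8] [34.9 45.9] 16.2
z24-36 [328.  143.3] 1822 mean [741.3  -9.2  28.4] zmed 28.4 rect [742.6  -9.3] [138.6  90.3] 88.1
z40-60 [252.  147.8] 184 mean [729.9 181.8  47.8] zmed 47.7 rect [734. 187.] [39.5 45.2] 75.4
z40-60 [430.2 215.6] 1684 mean [ 547.1 -253.4   49.8] zmed 49.8 rect [ 547.9 -254.1] [ 85.4 156.2] 1.3
z62+ [230.3 129.5] 1472 mean [715.8 199.  254.1] zmed 268.0 rect [718.7 203.2] [ 70.4 109.1] 78.9
z62+ [424.4 207.3] 79 mean [ 565.1 -234.5   74. ] zmed 74.1 rect [ 564.9 -235.3] [22.4 21. ] 81.5
z62+ [453.9 206. ] 76 mean [ 566.2 -305.9   74.2] zmed 74.8 rect [ 566.1 -307.1] [21.  20.2] 88.9
z62+ [413.9 221.6] 111 mean [ 527.9 -198.2  114.1] zmed 123.6 rect [ 528.2 -200.6] [21.6 22.7] 16.4
```

View pics/c1.png

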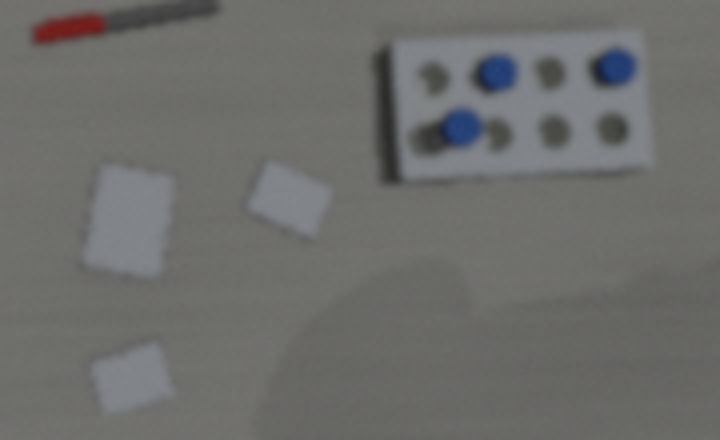

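View pics/c2.png

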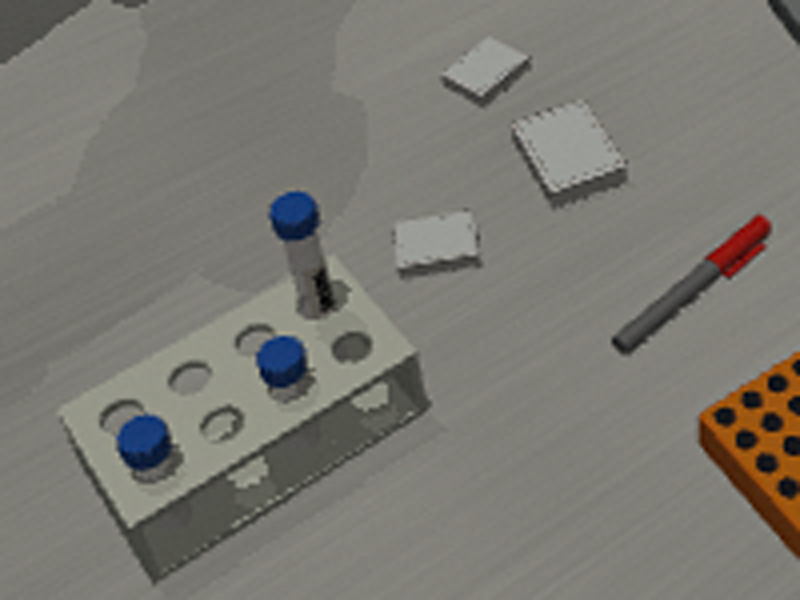

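```bash
cat >> h.py <<'E'
from scipy.spatial.transform import Rotation as Ro
def down(yaw):  # tool z down, tool y axis at world angle yaw deg
    a=np.radians(yaw); y=np.array([np.cos(a),np.sin(a),0]); z=np.array([0,0,-1.]); return np.column_stack([np.cross(y,z),y,z])
def plan(p,R,show=True):
    s=r.observe(); R0=Ro.from_rotvec(s['orientation']).as_matrix()
    sl=R0.T@(np.array(p)-s['tcp_pos']); dr=np.degrees(Ro.from_matrix(R0.T@R).as_rotvec())
    print('t',round(s['time_s'],2),'tcp',s['tcp_pos'].round(1),'op',round(s['opening'],1),'F',s['force'].round(1),'q',s['joint_pos'].round(2)); print('slide',sl.round(1).tolist(),'dr',dr.round(2).tolist()); return sl,dr
def yawof():
    R0=Ro.from_rotvec(r.observe()['orientation']).as_matrix(); print('y yaw',np.degrees(np.arctan2(R0[1,1],R0[0,1])).round(2),'z',R0[:,2].round(3))
E
python3 -c "
from h import *
plan([484.7,-11.7,150],down(78.1)); yawof()"
```

```text
t 0.15 tcp [ 276.2 -615.5  230.8] op 85.2 F [-1.1 -0.  -0.2] q [ 1.    0.43  0.07  1.61 -0.03  1.11 -0.07]
slide [437.4, -465.5, 81.2] dr [-0.03, -0.07, -143.93]
y yaw -65.83 z [-0.     0.001 -1.   ]
```

carry_out(series=[{"slide": [44, -47, 0], "dr": [0, 0, -10]}, {"slide": [88, -94, 0], "dr": [0, 0, -20]}, {"slide": [132, -141, 0], "dr": [0, 0, -30]}, {"slide": [176, -188, 0], "dr": [0, 0, -40]}, {"slide": [220, -235, 5], "dr": [0, 0, -50]}, {"slide": [264, -282, 10], "dr": [0, 0, -60]}, {"slide": [308, -329, 20], "dr": [0, 0, -70]}, {"slide": [352, -376, 30], "dr": [0, 0, -80]}, {"slide": [396, -423, 40], "dr": [0, 0, -90]}, {"slide": [437, -465, 50], "dr": [0, 0, -100]}, {"slide": [437, -465, 50], "dr": [0, 0, -110]}, {"slide": [437, -465, 50], "dr": [0, 0, -120]}], grip=64)

```text
time_s: 1.65
tcp_pos: [484.8, -10.7, 181.0]
orientation: [-0.953, -2.993, -0.001]
force: [0.2, -0.3, -0.1]
opening: 64.2
```

```bash
python3 -c "
from h import *
plan([484.7,-11.7,120],down(78.1)); yawof(); grab('wrist','w1')"
```

```text
t 1.65 tcp [484.8 -10.7 181. ] op 64.2 F [ 0.2 -0.3 -0.1] q [ 0.43  0.22 -0.61  2.04  0.16  0.92  0.69]
slide [-0.5, -0.9, 61.0] dr [0.03, -0.05, -23.43]
y yaw 54.67 z [-0.001  0.001 -1.   ]
```

View pics/w1.png

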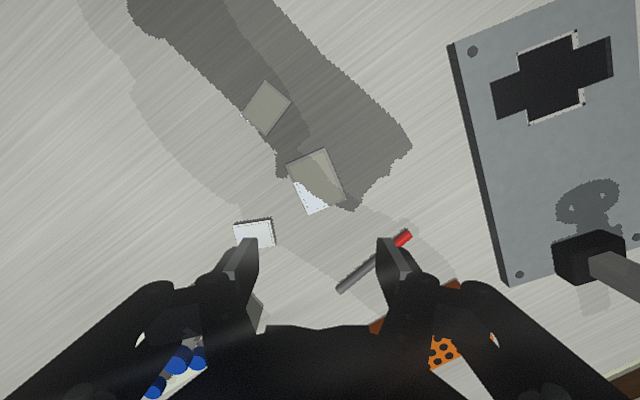

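The largest tile is at about (316,180), partly in the arm's shadow. The recess is at (552,78) with its notches, and the smaller tiles are at (267,107) and (254,233). I'll measure these and the fingertips.

```bash
python3 - <<'E'
from h import *
d=load('w1'); W=cloud(d); s=r.observe(); R0=Ro.from_rotvec(s['orientation']).as_matrix()
T=(W-s['tcp_pos'])@R0
for u,v in [(250,245),(385,245),(245,260),(393,255),(253,240),(381,240)]: print('finger',u,v,T[v,u].round(1))
m=(T[...,2]<40)&(T[...,2]>-40); ys=T[m]
# nearest-tip profile of fingers
for q in [99,99.9]: print(np.nanpercentile(T[m&(np.abs(T[...,0])<14)][:,2],q))
def rect(mask,name):
    n,l,st,c=cv2.connectedComponentsWithStats(mask.astype(np.uint8))
    for i in range(1,n):
        if st[i,4]>300:
            p=W[l==i]; rc=cv2.minAreaRect(p[:,:2].astype(np.float32)); print(name,c[i].round(),st[i,4],np.median(p[:,2]).round(1),np.round(rc[0],1),np.round(rc[1],1),round(rc[2],1))
box=np.zeros((400,640),bool); box[60:225,200:400]=1
z=W[...,2]; print('bench',np.nanmedian(z[250:300,290:330]))
rect(box&(z>8)&(z<22),'tile')
box=np.zeros((400,640),bool); box[20:140,470:630]=1
rect(box&(z<14.5),'recess lo')
rect(box&(z<16),'recess lo16')
print('floor z',np.nanmedian(z[70:85,540:560]),'top',np.nanmedian(z[150:200,520:560]))
E
```

```text
finger 250 245 [ 11.9 -31.9 -18.9]
finger 385 245 [ 11.7  34.2 -19.7]
finger 245 260 [ 11.1 -31.  -32.4]
finger 393 255 [ 11.7  35.3 -30.1]
finger 253 240 [ 12.2 -31.5 -13.7]
finger 381 240 [ 11.9  33.4 -14.2]
-7.1869479542707175
-5.814537346980792
bench 0.14314782524883185
tile [265. 108.] 1495 10.8 [384.8  -8.9] [35.6 46.7] 15.3
tile [315. 181.] 2460 15.3 [482.3 -10.8] [50.1 66.1] 78.4
recess lo [550.  78.] 6274 12.5 [534.4 251.4] [118.9  71.7] 75.6
recess lo16 [551.  78.] 6589 12.5 [534.1 250.4] [122.   75.3] 74.7
floor z 12.57607873701238 top 18.132911883367342
```

carry_out(series=[{"slide": [0, 0, 30], "dr": [0, 0, -10]}, {"slide": [1, -1, 60], "dr": [0, 0, -20]}, {"slide": [1, -1, 75], "dr": [0, 0, -23.5]}, {"slide": [1, -1, 100], "dr": [0, 0, -23.5]}, {"slide": [1, -1, 100], "dr": [0, 0, -23.5]}])

```text
time_s: 2.33
tcp_pos: [482.5, -13.0, 80.5]
orientation: [-0.342, -3.12, -0.0]
force: [-0.1, -0.1, 1.4]
opening: 64.0
```

```bash
cat > m2.py <<'E'
from h import *
import sys
d=grab('wrist',sys.argv[1]); W=cloud(d); s=r.observe(); R0=Ro.from_rotvec(s['orientation']).as_matrix()
T=(W-s['tcp_pos'])@R0; z=W[...,2]
yawof(); print(s['tcp_pos'].round(1),s['force'].round(1),s['joint_pos'].round(2))
n,l,st,c=cv2.connectedComponentsWithStats(((z>8)&(z<22)).astype(np.uint8))
for i in range(1,n):
    if st[i,4]>1500:
        p=W[l==i]; rc=cv2.minAreaRect(p[:,:2].astype(np.float32)); q=T[l==i]; rt=cv2.minAreaRect(q[:,:2].astype(np.float32))
        print('tile',c[i].round(),np.median(p[:,2]).round(1),np.round(rc[0],1),np.round(rc[1],1),round(rc[2],1),'tool',np.round(rt[0],1),rt[2])
m=(T[...,2]<0)&(T[...,2]>-22)&(np.abs(T[...,0])<16)
for sg in (-1,1):
    q=T[m&(sg*T[...,1]>0)]; print('finger',sg,len(q),np.nanmin(np.abs(q[:,1])).round(1),np.nanpercentile(q[:,2],99).round(1),np.nanmedian(q[:,0]).round(1))
E
python3 m2.py w2
```

```text
y yaw 77.53 z [-0.001  0.    -1.   ]
[483.2 -12.8  81.5] [1.  0.2 0.3] [ 0.42  0.38 -0.62  2.13  0.33  0.73  0.94]
tile [293.  82.] 10.9 [385.  -9.] [35.5 47. ] 15.4 tool [ 96.6 -17.4] 62.138309478759766
tile [590. 244.] 17.9 [592.7 193.1] [296.4 104.1] 3.0 tool [-62.5 224.7] 74.56143951416016
tile [319. 208.] 15.3 [482.4 -10.7] [50.2 66.2] 78.0 tool [1.2 1.9] 89.56723022460938
tile [202. 244.] 10.9 [ 493.7 -112.4] [46.9 36.6] 63.7 tool [-31.8 -95. ] 13.871795654296875
finger -1 529 31.9 -5.7 8.0
finger 1 535 31.3 -5.4 7.9
```

View pics/w2.png

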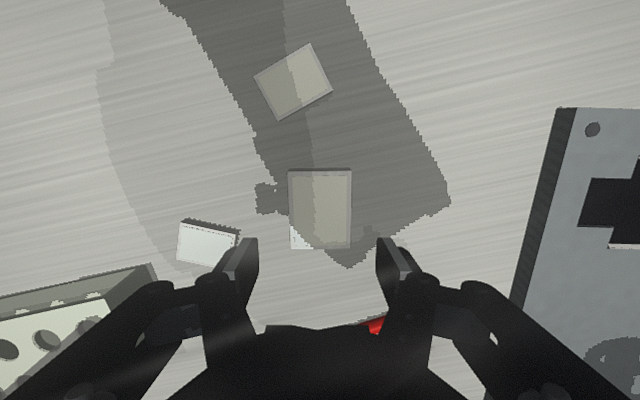

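```bash
python3 -c "
from h import *
plan([483.2,-11.5,1],down(78.1))"
```

```text
t 2.38 tcp [483.2 -12.8  81.5] op 63.9 F [1.  0.2 0.3] q [ 0.42  0.38 -0.62  2.13  0.33  0.73  0.94]
slide [0.2, 1.3, 80.5] dr [-0.0, -0.05, -0.57]
```

carry_out(series=[{"slide": [0.2, 1, 25], "dr": [0, 0, -0.5]}, {"slide": [0.2, 1, 50], "dr": [0, 0, -0.5]}, {"slide": [0.2, 1, 66], "dr": [0, 0, -0.5]}, {"slide": [0.2, 1, 75], "dr": [0, 0, -0.5]}, {"slide": [0.2, 1, 80], "dr": [0, 0, -0.5]}, {"slide": [0.2, 1, 80], "dr": [0, 0, -0.5]}])

```text
time_s: 3.12
tcp_pos: [483.5, -11.8, 1.5]
orientation: [0.324, 3.125, 0.0]
force: [-0.8, 0.8, -0.9]
opening: 64.0
```

carry_out(series=[{"slide": [0, 0, 0], "dr": [0, 0, 0]}, {"slide": [0, 0, 0], "dr": [0, 0, 0]}, {"slide": [0, 0, 0], "dr": [0, 0, 0]}, {"slide": [0, 0, 0], "dr": [0, 0, 0]}, {"slide": [0, 0, 0], "dr": [0, 0, 0]}], grip=44)

```text
time_s: 3.75
tcp_pos: [483.6, -11.8, 2.1]
orientation: [0.324, 3.124, -0.0]
force: [-3.5, -0.5, 10.8]
opening: 48.5
```

```bash
python3 m2.py w3
```

```text
y yaw 78.15 z [ 0.001 -0.    -1.   ]
[483.7 -11.9   2.1] [-2.7  0.8 10.7] [ 0.33  0.52 -0.52  2.17  0.48  0.57  0.82]
tile [277.  55.] 10.9 [384.9  -8.9] [36.  47.2] 15.3 tool [ 97.3 -17.4] 62.80381393432617
tile [317. 250.] 15.4 [482.5 -11.5] [75.6 67.3] 78.4 tool [1.2 0.2] 89.70441436767578
tile [128. 290.] 10.9 [ 490.1 -118.6] [32.9 36.5] 63.1 tool [ -28.2 -103.1] 15.017481803894043
tile [625. 350.] 15.1 [572.4 152.5] [17.5 83.9] 88.9 tool [-53.1 179.1] 79.29454803466797
finger -1 3966 0.3 -0.6 -3.8
finger 1 3290 0.2 -0.5 0.7
```

View pics/w3.png

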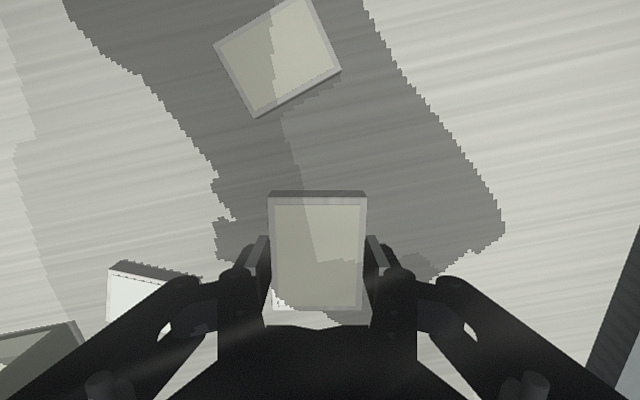

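Tile gripped (opening 48.5 mm) with the white face at (318,255), centred and square between the pads. I'll lift it and stop to one side of the recess to measure.

```bash
python3 -c "
from h import *
plan([508,142,80],down(75.7))"
```

```text
t 3.8 tcp [483.7 -11.9   2.1] op 48.5 F [-2.7  0.8 10.7] q [ 0.33  0.52 -0.52  2.17  0.48  0.57  0.82]
slide [7.7, 155.6, -77.9] dr [-0.0, 0.06, 2.45]
```

carry_out(series=[{"slide": [0, 0, -8], "dr": [0, 0, 0]}, {"slide": [0, 0, -25], "dr": [0, 0, 0]}, {"slide": [0, 0, -50], "dr": [0, 0, 0]}, {"slide": [2, 30, -70], "dr": [0, 0, 1]}, {"slide": [4, 65, -78], "dr": [0, 0, 2]}, {"slide": [6, 105, -78], "dr": [0, 0, 2.5]}, {"slide": [7.7, 140, -78], "dr": [0, 0, 2.5]}, {"slide": [7.7, 155, -78], "dr": [0, 0, 2.5]}, {"slide": [7.7, 155, -78], "dr": [0, 0, 2.5]}, {"slide": [7.7, 155, -78], "dr": [0, 0, 2.5]}], grip=40)

```text
time_s: 5.05
tcp_pos: [507.4, 140.0, 79.4]
orientation: [-0.394, -3.117, 0.001]
force: [-0.3, 0.5, -1.7]
opening: 48.5
```

```bash
cat > m3.py <<'E'
from h import *
import sys
d=grab('wrist',sys.argv[1]); W=cloud(d); s=r.observe(); R0=Ro.from_rotvec(s['orientation']).as_matrix()
yawof(); print(s['tcp_pos'].round(1),s['force'].round(1),s['opening'],s['joint_pos'].round(2))
T=(W-s['tcp_pos'])@R0; z=W[...,2]
n,l,st,c=cv2.connectedComponentsWithStats(((z>11)&(z<15)&(np.abs(W[...,0]-535)<75)&(np.abs(W[...,1]-249)<75)).astype(np.uint8))
for i in range(1,n):
    if st[i,4]>400:
        p=W[l==i]; rc=cv2.minAreaRect(p[:,:2].astype(np.float32)); print('rec',c[i].round(),st[i,4],np.median(p[:,2]).round(1),np.round(rc[0],1),np.round(rc[1],1),round(rc[2],1))
m=(np.abs(T[...,1])<25)&(np.abs(T[...,0])<45)&(T[...,2]>-16)&(T[...,2]<-8)&(d['image'].mean(-1)>60)
q=T[m]; rt=cv2.minAreaRect(q[:,:2].astype(np.float32)); print('tile in tool',np.round(rt[0],1),np.round(rt[1],1),rt[2],np.nanmedian(q[:,2]), q[:,0].max())
E
python3 m3.py w4
```

```text
y yaw 75.58 z [-0.    -0.001 -1.   ]
[507.5 139.9  79.4] [ 0.3  0.4 -1.2] 48.373945129307785 [ 0.12  0.45 -0.62  2.04  0.37  0.77  0.59]
rec [459. 208.] 9550 12.5 [534.8 250.2] [119.7  75.1] 76.1
tile in tool [0.9 0. ] [49.9 67.6] 89.94229125976562 -13.179528420854455 34.68747251520695
```

View pics/w4.png

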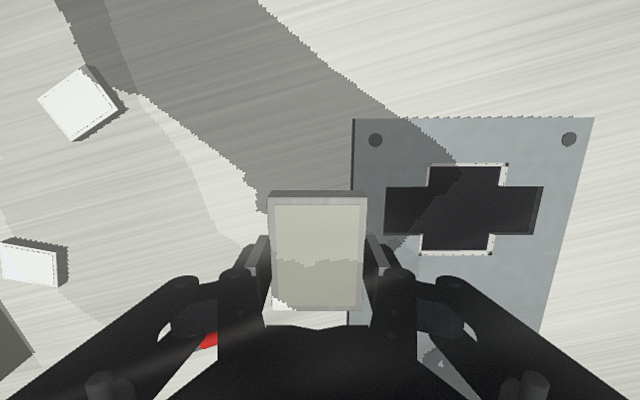

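```bash
python3 -c "
from h import *
plan([535.6,249.8,45],down(75.9))"
```

```text
t 5.1 tcp [507.5 139.9  79.4] op 48.4 F [ 0.3  0.4 -1.2] q [ 0.12  0.45 -0.62  2.04  0.37  0.77  0.59]
slide [0.1, 113.5, 34.3] dr [-0.04, -0.0, -0.32]
```

carry_out(series=[{"slide": [0, 30, 0], "dr": [0, 0, -0.3]}, {"slide": [0, 65, 10], "dr": [0, 0, -0.3]}, {"slide": [0, 95, 20], "dr": [0, 0, -0.3]}, {"slide": [0, 110, 30], "dr": [0, 0, -0.3]}, {"slide": [0, 113.5, 34], "dr": [0, 0, -0.3]}, {"slide": [0, 113.5, 34], "dr": [0, 0, -0.3]}, {"slide": [0, 113.5, 34], "dr": [0, 0, -0.3]}])

```text
time_s: 5.98
tcp_pos: [535.8, 250.2, 45.6]
orientation: [0.386, 3.118, -0.001]
force: [-0.4, 1.2, -1.0]
opening: 48.3
```

```bash
python3 m3.py w5; python3 -c "
from h import *
d=load('w5');W=cloud(d);z=W[...,2]
# recess edges along image: print notch mask extents
m=((z>9)&(z<15)&(np.abs(W[...,0]-535)<75)&(np.abs(W[...,1]-249)<75))
a=np.radians(75.9);Y=np.array([np.cos(a),np.sin(a)]);X=np.array([Y[1],-Y[0]])
q=W[m][:,:2]-[535.6,249.8]; print('along x',np.percentile(q@X,[0.5,5,95,99.5]),'y',np.percentile(q@Y,[0.5,5,95,99.5]))
"
```

```text
y yaw 75.9 z [ 0. -0. -1.]
[535.9 250.4  45.7] [-0.1  0.6 -1.5] 48.20051265615027 [-0.1   0.58 -0.58  1.91  0.45  0.78  0.4 ]
rec [314. 181.] 1351 12.5 [504.4 256.4] [55.7 11.4] 75.8
rec [244. 221.] 1943 12.4 [523.  203.9] [28.4 39.3] 75.7
rec [386. 221.] 1732 12.4 [545.9 295.3] [25.7 39.5] 75.7
tile in tool [ 1.3 -0. ] [66.9 49.9] 0.006218946538865566 -13.029949850834665 34.785035507991786
along x [-36.76537136 -35.03941383  12.48331946  18.04054903] y [-61.23040812 -58.78392827  56.56107556  59.0791179 ]
```

View pics/w5.png

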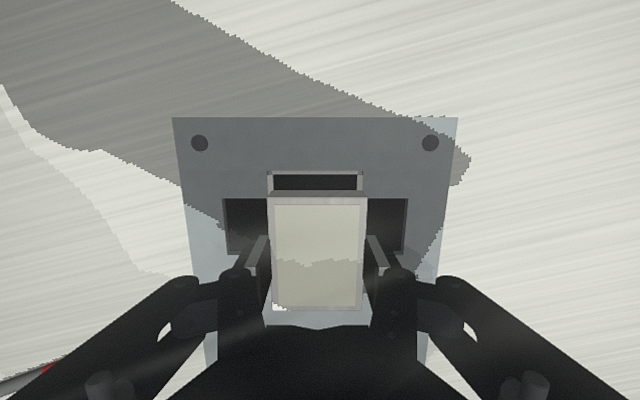

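The tile is over the recess, with a left notch gap of 45 px and a right one of 41 px, so I need to shift about 1.5 mm in −y and then lower.

carry_out(series=[{"slide": [0.2, -1.5, 6], "dr": [0, 0, 0]}, {"slide": [0.2, -1.5, 14], "dr": [0, 0, 0]}, {"slide": [0.2, -1.5, 20], "dr": [0, 0, 0]}, {"slide": [0.2, -1.5, 24], "dr": [0, 0, 0]}, {"slide": [0.2, -1.5, 26], "dr": [0, 0, 0]}, {"slide": [0.2, -1.5, 27], "dr": [0, 0, 0]}, {"slide": [0.2, -1.5, 27], "dr": [0, 0, 0]}])

```text
time_s: 6.9
tcp_pos: [535.2, 250.0, 18.4]
orientation: [0.384, 3.118, 0.0]
force: [0.5, 1.0, -1.7]
opening: 47.8
```

carry_out(series=[{"slide": [0, 0, 1], "dr": [0, 0, 0]}, {"slide": [0, 0, 2], "dr": [0, 0, 0]}, {"slide": [0, 0, 3], "dr": [0, 0, 0]}, {"slide": [0, 0, 3.5], "dr": [0, 0, 0]}, {"slide": [0, 0, 3.5], "dr": [0, 0, 0]}])

```text
time_s: 7.52
tcp_pos: [535.1, 250.0, 14.8]
orientation: [-0.384, -3.118, -0.0]
force: [0.6, 0.1, -0.9]
opening: 47.9
```

```bash
python3 m3.py w6
```

```text
y yaw 75.96 z [-0.  0. -1.]
[535.1 250.   14.8] [ 0.8  0.1 -1. ] 48.223280786018435 [-0.12  0.63 -0.56  1.92  0.48  0.73  0.37]
rec [245. 229.] 2927 12.5 [507.8 232. ] [ 34.9 105.9] 17.0
rec [399. 236.] 2200 12.4 [545.3 292.3] [32.  38.7] 75.6
tile in tool [ 1.2 -0. ] [66.9 49.9] 0.12398803234100342 -13.080258032865393 34.68107745395028
```

View pics/w6.png

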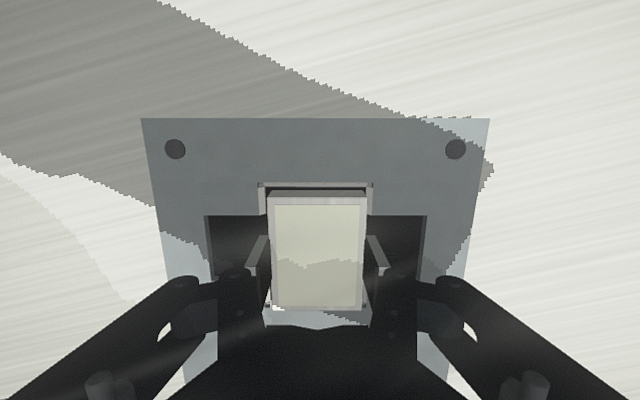

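The tile is inside the recess, with side gaps of 7 and 6 px, and has not touched down yet. I'll lower the last bit.

carry_out(series=[{"slide": [0, 0, 0.6], "dr": [0, 0, 0]}, {"slide": [0, 0, 1.2], "dr": [0, 0, 0]}, {"slide": [0, 0, 1.2], "dr": [0, 0, 0]}, {"slide": [0, 0, 1.2], "dr": [0, 0, 0]}])

```text
time_s: 8.07
tcp_pos: [535.2, 250.0, 14.2]
orientation: [0.384, 3.118, -0.0]
force: [-3.7, -1.3, 9.8]
opening: 47.9
```

carry_out(series=[{"slide": [0, 0, 0], "dr": [0, 0, 0]}, {"slide": [0, 0, 0], "dr": [0, 0, 0]}, {"slide": [0, 0, 0], "dr": [0, 0, 0]}, {"slide": [0, 0, 0], "dr": [0, 0, 0]}], grip=64)

```text
time_s: 8.57
tcp_pos: [535.1, 250.0, 13.6]
orientation: [-0.384, -3.118, -0.0]
force: [0.8, -0.0, -1.3]
opening: 64.0
```

carry_out(series=[{"slide": [0, 0, -10], "dr": [0, 0, 0]}, {"slide": [0, 0, -30], "dr": [0, 0, 0]}, {"slide": [0, 0, -60], "dr": [0, 0, 0]}, {"slide": [0, 0, -85], "dr": [0, 0, 0]}, {"slide": [0, 0, -85], "dr": [0, 0, 0]}])

```text
time_s: 9.2
tcp_pos: [536.3, 250.7, 101.9]
orientation: [0.384, 3.114, 0.003]
force: [0.4, -0.1, 0.1]
opening: 64.3
```

```bash
python3 - <<'E'
from h import *
d=grab('wrist','w7'); W=cloud(d); z=W[...,2]
s=r.observe(); print(s['tcp_pos'],s['opening'])
near=(np.abs(W[...,0]-535)<90)&(np.abs(W[...,1]-249)<80)
for lo,hi,nm in [(19.3,26,'tile'),(10,15,'rec')]:
    n,l,st,c=cv2.connectedComponentsWithStats((near&(z>lo)&(z<hi)).astype(np.uint8))
    for i in range(1,n):
        if st[i,4]>200:
            p=W[l==i]; rc=cv2.minAreaRect(p[:,:2].astype(np.float32)); 
            A=np.c_[p[:,:2]-p[:,:2].mean(0),np.ones(len(p))]; co=np.linalg.lstsq(A,p[:,2],rcond=None)[0]
            print(nm,c[i].round(),st[i,4],'z',np.median(p[:,2]).round(2),np.round(rc[0],1),np.round(rc[1],1),round(rc[2],1),'slope',co[:2].round(3))
print('base top',np.nanmedian(z[near&(z>16)&(z<19)]))
E
```

```text
[535.77482549 250.16765817 100.48527064] 63.9157244265802
rec [270. 196.] 2002 z 12.43 [513.7 228.3] [60.5 96.2] 37.7 slope [0.001 0.009]
rec [364. 200.] 1641 z 12.37 [544.8 291.7] [32.9 39.3] 75.7 slope [0.006 0.001]
base top 18.012826120923407
```

View pics/w7.png

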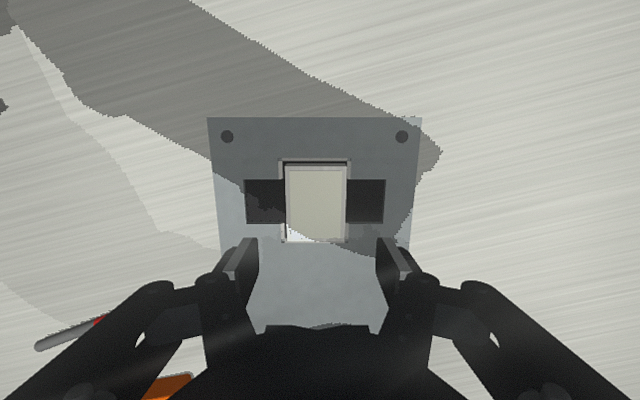

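```bash
python3 - <<'E'
from h import *
d=load('w7'); W=cloud(d); z=W[...,2]
near=(np.abs(W[...,0]-535)<60)&(np.abs(W[...,1]-249)<60)
m=near&(z>24.5)&(z<31); m[230:,:]&=(W[230:,:,2]<29)
n,l,st,c=cv2.connectedComponentsWithStats(m.astype(np.uint8))
for i in range(1,n):
  if st[i,4]>200:
    p=W[l==i]; rc=cv2.minAreaRect(p[:,:2].astype(np.float32)); 
    A=np.c_[p[:,:2]-p[:,:2].mean(0),np.ones(len(p))]; co=np.linalg.lstsq(A,p[:,2],rcond=None)[0]
    print(c[i].round(),st[i,4],'z',np.median(p[:,2]).round(2),np.round(rc[0],1),np.round(rc[1],1),round(rc[2],1),'slope',co[:2].round(4))
c=cv2.resize(d['image'][140:260,225:405],None,fx=4,fy=4);cv2.imwrite('pics/c7.png',c[:,:,::-1])
# tube label from scene
s=load('scene0');c=cv2.resize(s['image'][240:290,200:250],None,fx=11,fy=11,interpolation=0);cv2.imwrite('pics/c8.png',c[:,:,::-1])
E
```

```text
[315. 203.] 4615 z 27.34 [533.8 250.1] [50.1 66.5] 75.8 slope [ 0.0024 -0.0003]
```

View pics/c7.png

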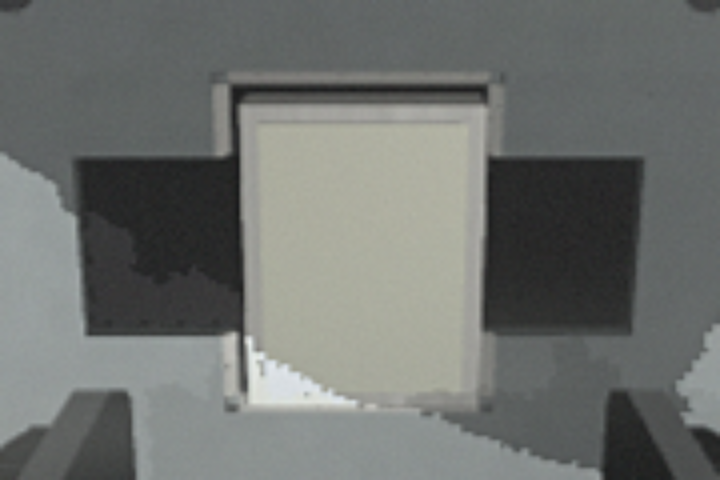

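View pics/c8.png

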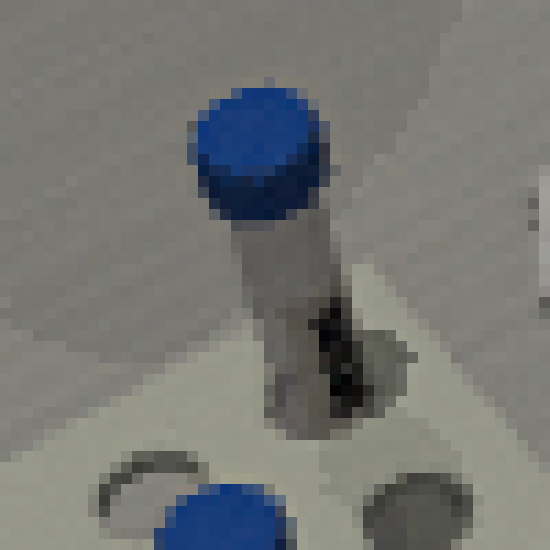

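The tile is seated: its face is 9.3 mm above the base, level, and square within 0.2°. In the crop it sits between the bevels. In the scene crop the tube's code bars are at its right edge, so the label faces roughly +30…45°. Next I'll look at it from the +y side.

```bash
python3 -c "
from h import *
plan([610,-95,90],down(78))"
```

```text
t 9.25 tcp [535.8 250.2 100.5] op 63.9 F [ 0.1  0.  -0.8] q [-0.06  0.51 -0.63  1.88  0.39  0.87  0.45]
slide [-155.8, -316.8, 10.4] dr [0.08, 0.13, -2.05]
```

carry_out(series=[{"slide": [0, -35, 0], "dr": [0, 0, 0]}, {"slide": [0, -75, 0], "dr": [0, 0, 0]}, {"slide": [0, -115, 0], "dr": [0, 0, 0]}, {"slide": [-10, -155, 0], "dr": [0, 0, 0]}, {"slide": [-45, -195, 0], "dr": [0, 0, 0]}, {"slide": [-80, -235, 5], "dr": [0, 0, 0]}, {"slide": [-115, -275, 10], "dr": [0, 0, -1]}, {"slide": [-145, -305, 10], "dr": [0, 0, -2]}, {"slide": [-156, -317, 10], "dr": [0, 0, -2]}, {"slide": [-156, -317, 10], "dr": [0, 0, -2]}, {"slide": [-156, -317, 10], "dr": [0, 0, -2]}], grip=46)

```text
time_s: 10.62
tcp_pos: [608.9, -93.7, 88.6]
orientation: [-0.327, -3.124, -0.001]
force: [0.2, 0.1, -0.2]
opening: 45.8
```

```bash
python3 -c "
from h import *
plan([610,-95,90],down(78)); d=grab('wrist','w8'); print(d['extrinsics'][:3,3])"
```

```text
t 10.62 tcp [608.9 -93.7  88.6] op 45.8 F [ 0.2  0.1 -0.2] q [ 0.47  0.55 -0.56  1.83  0.37  0.87  1.1 ]
slide [-1.3, -1.1, -1.4] dr [0.03, -0.04, 0.06]
[540.2746004  -79.06825815 231.33548889]
```

View pics/w8.png

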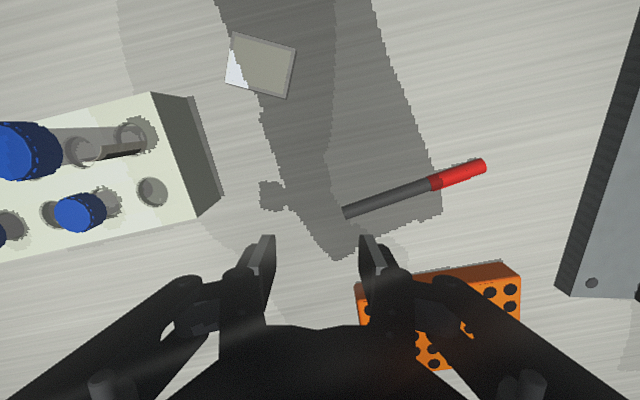

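```bash
python3 - <<'E'
from h import *
d=load('w8'); W=cloud(d); z=W[...,2]
c=cv2.resize(d['image'][100:200,0:180],None,fx=4.4,fy=4.4,interpolation=2);cv2.imwrite('pics/c9.png',c[:,:,::-1])
cap=(z>115)&(W[...,1]<-150); p=W[cap]; t=p[p[:,2]>121]
print('cap',len(p),np.median(p[:,2]),'top rect',cv2.minAreaRect(t[:,:2].astype(np.float32)))
s=load('scene0');Ws=cloud(s);b=(Ws[...,2]>118)&(np.hypot(Ws[...,0]-528,Ws[...,1]+200)<30);q=Ws[b];print('scene cap',q.mean(0),cv2.minAreaRect(q[:,:2].astype(np.float32)))
# dark bar pixels
for nm,D,WW,box in [('wrist',d,W,(120,175,30,160)),('scene',s,Ws,(260,282,220,240))]:
    g=D['image'].mean(-1); a,b2,c2,e=box
    m=np.zeros_like(g,bool);m[a:b2,c2:e]=1
    m&=(g<60)&(WW[...,2]>52)&(WW[...,2]<92)&(np.hypot(WW[...,0]-528,WW[...,1]+200.5)<16)
    p=WW[m]; print(nm,len(p),p.mean(0).round(1) if len(p) else '', np.degrees(np.arctan2(p[:,1]+200.5,p[:,0]-528)).round(0)[:40])
E
```

```text
cap 4094 124.90823919748314 top rect ((559.2634887695312, -172.60328674316406), (99.56615447998047, 24.113388061523438), 39.22661209106445)
scene cap [ 531.48249903 -199.68515117  124.48226737] ((529.932861328125, -199.5144500732422), (23.087610244750977, 21.159746170043945), 1.8893237113952637)
wrist 146 [ 535.1 -195.4   68.9] [49. 50. 51. 47. 48. 48. 45. 48. 41. 45. 43. 50. 48. 48. 47. 44. 43. 44.
 43. 43. 38. 37. 40. 37. 52. 46. 47. 47. 46. 42. 40. 45. 43. 41. 37. 33.
 41. 34. 30. 29.]
scene 34 [ 537.1 -196.5   67.3] [32. 17. 28.  0. 17. 25. 43.  9. 21. 45.  5. 17. 27. 49.  2. 28. 34. 46.
 10. 12. 27. 35. 11. 23. 39.  9. 22. 32. 51.  9. 12. 35.  4. 11.]
```

View pics/c9.png

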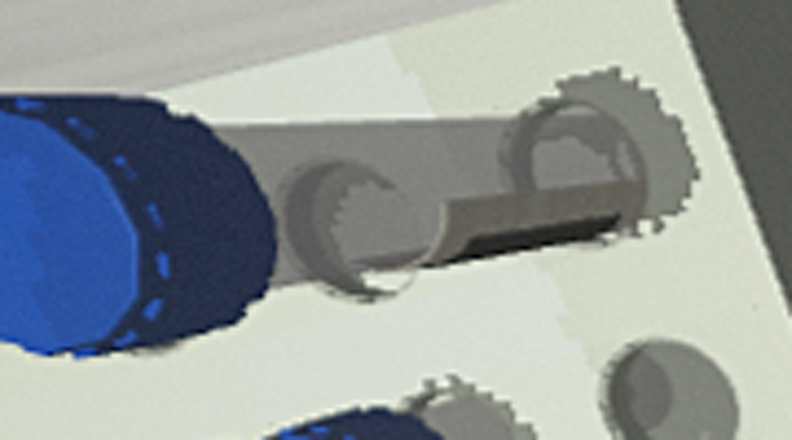

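```bash
python3 -c "
from h import *
plan([660,-205,95],down(30))"
```

```text
t 10.68 tcp [609.  -93.6  88.7] op 45.9 F [-0.5  0.6  0.1] q [ 0.47  0.55 -0.56  1.83  0.37  0.87  1.1 ]
slide [-72.9, -98.4, -6.4] dr [0.01, -0.03, 48.08]
```

carry_out(series=[{"slide": [-30, -15, -6], "dr": [0, 0, 10]}, {"slide": [-60, -35, -6], "dr": [0, 0, 20]}, {"slide": [-73, -60, -6], "dr": [0, 0, 30]}, {"slide": [-73, -85, -6], "dr": [0, 0, 40]}, {"slide": [-73, -98, -6], "dr": [0, 0, 48]}, {"slide": [-73, -98, -6], "dr": [0, 0, 48]}, {"slide": [-73, -98, -6], "dr": [0, 0, 48]}])

```text
time_s: 11.55
tcp_pos: [660.8, -204.7, 94.8]
orientation: [-1.565, -2.724, -0.001]
force: [-0.1, 1.4, -0.1]
opening: 46.5
```

```bash
python3 - <<'E'
from h import *
yawof();d=grab('wrist','w9'); W=cloud(d); z=W[...,2]; print(d['extrinsics'][:3,3],r.observe()['tcp_pos'],r.observe()['joint_pos'].round(2))
m=(z>53)&(z<105)&(np.hypot(W[...,0]-529,W[...,1]+200)<14)
v,u=np.where(m); print(u.min(),u.max(),v.min(),v.max(),m.sum())
x0,y0=max(u.min()-40,0),max(v.min()-20,0)
c=cv2.resize(d['image'][y0:v.max()+20,x0:u.max()+30],None,fx=4.5,fy=4.5,interpolation=2)[:600,:800];cv2.imwrite('pics/c10.png',c[:,:,::-1]); print(x0,y0)
E
```

```text
y yaw 30.25 z [ 0.     0.001 -1.   ]
[ 625.07692969 -144.220834    237.5235111 ] [ 660.76006497 -204.78471842   94.75330042] [ 0.45  0.61 -0.34  1.65  0.24  0.92  0.55]
73 156 97 134 2039
33 77
```

View pics/w9.png

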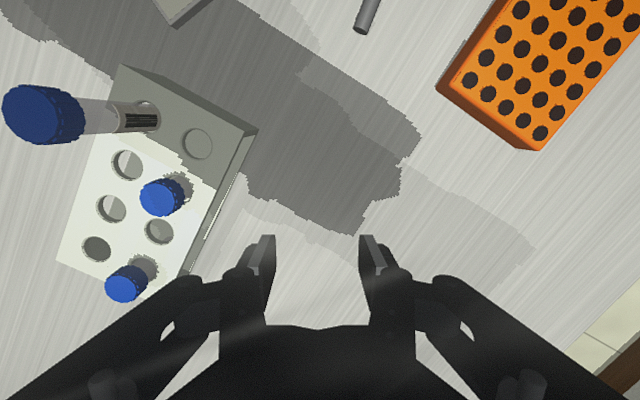

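View pics/c10.png

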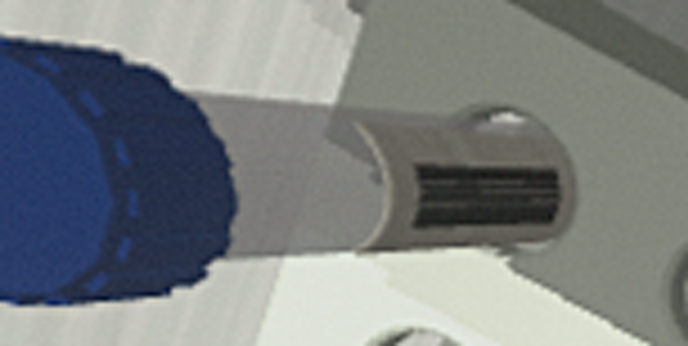

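Clear view: the label and its bars face this camera almost squarely, with bars at about (140,120). I'll compute the angle.

```bash
python3 - <<'E'
from h import *
from scipy.optimize import least_squares
d=load('w9'); W=cloud(d); z=W[...,2]; g=d['image'].mean(-1)
m=(z>55)&(z<84)&(np.hypot(W[...,0]-529,W[...,1]+200)<14)
p=W[m]; 
f=lambda q: np.hypot(p[:,0]-q[0]-q[2]*(p[:,2]-65),p[:,1]-q[1]-q[3]*(p[:,2]-65))-8.6
o=least_squares(f,[529,-200,0,0],loss='soft_l1'); print('axis',o.x.round(3),'rms',np.sqrt((f(o.x)**2).mean()))
dk=m&(g<55); pd=W[dk]; ang=np.degrees(np.arctan2(pd[:,1]-o.x[1]-o.x[3]*(pd[:,2]-65),pd[:,0]-o.x[0]-o.x[2]*(pd[:,2]-65)))
print('dark',dk.sum(),np.percentile(ang,[2,10,50,90,98]).round(1), 'z',np.percentile(pd[:,2],[2,98]))
a2=np.degrees(np.arctan2(p[:,1]-o.x[1],p[:,0]-o.x[0])); print('all visible',np.percentile(a2,[1,50,99]))
print('g levels',np.percentile(g[m],[5,50,95]))
c=W[(z>110)&(np.hypot(W[...,0]-529,W[...,1]+200)<20)]; t=c[c[:,2]>c[:,2].max()-2.5]; print('cap top',cv2.minAreaRect(t[:,:2].astype(np.float32)))
E
```

```text
axis [ 5.27517e+02 -1.99069e+02 -1.00000e-03 -2.00000e-03] rms 0.34472440335654797
dark 295 [-8.5 -3.4 16.  37.4 40.2] z [56.0236458 81.0007587]
all visible [-41.46444666  30.76891966 108.93463877]
g levels [ 33.38333333  89.66666667 111.        ]
cap top ((527.5674438476562, -198.6056365966797), (21.882877349853516, 21.004369735717773), 63.025115966796875)
```

```bash
python3 -c "
from h import *
plan([527.8,-199.6,145],down(50))"
```

```text
t 11.6 tcp [ 660.8 -204.8   94.8] op 45.6 F [-0.5 -0.5  0.5] q [ 0.45  0.61 -0.34  1.65  0.24  0.92  0.55]
slide [71.4, -112.3, -50.3] dr [0.03, -0.02, -19.78]
```

carry_out(series=[{"slide": [0, 0, -25], "dr": [0, 0, 0]}, {"slide": [0, 0, -50], "dr": [0, 0, -5]}, {"slide": [20, -30, -52], "dr": [0, 0, -10]}, {"slide": [45, -70, -52], "dr": [0, 0, -20]}, {"slide": [64, -100, -52], "dr": [0, 0, -20]}, {"slide": [71, -112, -52], "dr": [0, 0, -20]}, {"slide": [71, -112, -52], "dr": [0, 0, -20]}, {"slide": [71, -112, -52], "dr": [0, 0, -20]}])

```text
time_s: 12.6
tcp_pos: [529.3, -200.5, 146.8]
orientation: [1.074, 2.952, 0.001]
force: [-0.5, -0.1, 0.0]
opening: 45.8
```

```bash
python3 -c "
from h import *
plan([527.8,-199.6,69],down(50)); grab('wrist','w10')"
```

```text
t 12.6 tcp [ 529.3 -200.5  146.8] op 45.8 F [-0.5 -0.1  0. ] q [ 0.62  0.38 -0.46  1.91  0.21  0.9   0.93]
slide [1.8, -0.3, 77.8] dr [0.04, 0.03, 0.03]
```

View pics/w10.png

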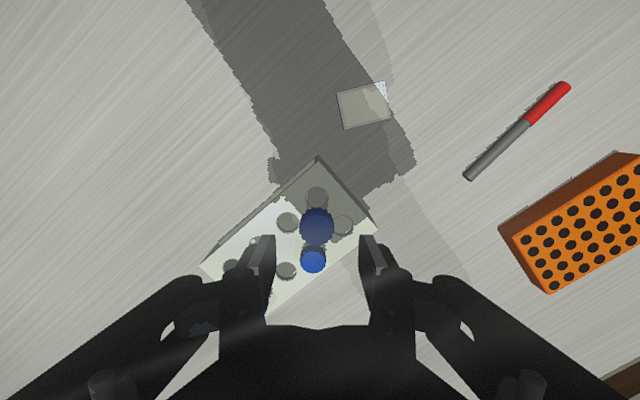

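The tall tube's cap is at (317,226), midway between the jaws. Descending.

carry_out(series=[{"slide": [1.5, 0, 20], "dr": [0, 0, 0]}, {"slide": [1.5, 0, 42], "dr": [0, 0, 0]}, {"slide": [1.5, 0, 60], "dr": [0, 0, 0]}, {"slide": [1.5, 0, 71], "dr": [0, 0, 0]}, {"slide": [1.5, 0, 77], "dr": [0, 0, 0]}, {"slide": [1.5, 0, 77], "dr": [0, 0, 0]}])

```text
time_s: 13.4
tcp_pos: [527.0, -199.9, 69.6]
orientation: [-1.075, -2.952, -0.0]
force: [-0.4, -0.4, -0.4]
opening: 46.2
```

carry_out(series=[{"slide": [0, 0, 0], "dr": [0, 0, 0]}, {"slide": [0, 0, 0], "dr": [0, 0, 0]}, {"slide": [0, 0, 0], "dr": [0, 0, 0]}, {"slide": [0, 0, 0], "dr": [0, 0, 0]}, {"slide": [0, 0, 0], "dr": [0, 0, 0]}, {"slide": [0, 0, 0], "dr": [0, 0, 0]}], grip=8)

```text
time_s: 14.15
tcp_pos: [527.4, -200.0, 70.2]
orientation: [1.075, 2.951, 0.0]
force: [-0.3, 1.1, 6.7]
opening: 16.6
```

```bash
python3 -c "
from h import *
plan([527.8,-199.6,69],down(50)); grab('scene','s2'); grab('wrist','w11')
s=load('s2');c=cv2.resize(s['image'][210:350,140:300],None,fx=4,fy=4);cv2.imwrite('pics/c11.png',c[:,:,::-1])"
```

```text
t 14.15 tcp [ 527.4 -200.    70.2] op 16.6 F [-0.3  1.1  6.7] q [ 0.59  0.48 -0.43  1.97  0.28  0.75  0.87]
slide [-0.1, 0.6, 1.2] dr [0.03, 0.06, -0.04]
```

View pics/c11.png

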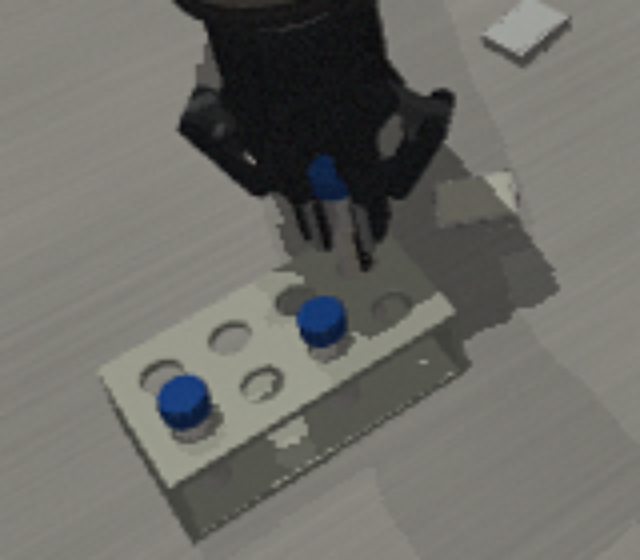

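Tube gripped (opening 16.6 mm); I'll lift it straight up.

carry_out(series=[{"slide": [0, 0, -10], "dr": [0, 0, 0]}, {"slide": [0, 0, -30], "dr": [0, 0, 0]}, {"slide": [0, 0, -55], "dr": [0, 0, 0]}, {"slide": [0, 0, -80], "dr": [0, 0, 0]}, {"slide": [0, 0, -105], "dr": [0, 0, 0]}, {"slide": [0, 0, -120], "dr": [0, 0, 0]}, {"slide": [0, 0, -120], "dr": [0, 0, 0]}, {"slide": [0, 0, -120], "dr": [0, 0, 0]}])

```text
time_s: 15.25
tcp_pos: [526.4, -199.9, 189.0]
orientation: [-1.075, -2.951, 0.0]
force: [0.4, 0.1, -0.7]
opening: 16.4
```

```bash
cat > fin.py <<'E'
from h import *
def Rfin(Rg,L):
    a=np.radians(-14.2); xs=np.array([np.cos(a),np.sin(a),0]); ys=np.array([-xs[1],xs[0],0])
    return Ro.from_rotvec(ys*np.radians(-30)).as_matrix()@Ro.from_euler('z',-14.2-L,degrees=True).as_matrix()@Rg
E
python3 -c "
from fin import *
R=Rfin(down(50.0),17); print(R.round(3)); tz=R[:,2]
plan(np.array([535.2,249.2,150])-5.2*tz,R); grab('scene','s3'); grab('top','t3')
s=load('s3');c=cv2.resize(s['image'][130:350,120:320],None,fx=2.7,fy=2.7);cv2.imwrite('pics/c12.png',c[:,:,::-1])"
```

```text
[[-0.252  0.838  0.485]
 [ 0.929  0.35  -0.123]
 [-0.272  0.419 -0.866]]
t 15.25 tcp [ 526.4 -199.9  189. ] op 16.4 F [ 0.4  0.1 -0.7] q [ 0.64  0.33 -0.48  1.88  0.18  0.98  0.96]
slide [284.5, 348.3, 34.6] dr [-20.12, -22.81, 30.44]
```

View pics/c12.png

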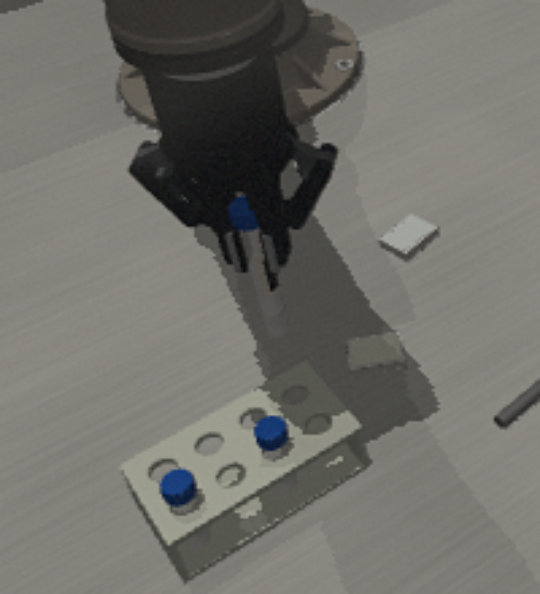

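The tube hangs straight in the jaws, clear of the rack. I'll carry it to the stand, turning and leaning on the way.

carry_out(series=[{"slide": [14, 16, -3], "dr": [-1, -1.1, 1.5]}, {"slide": [40, 42, -6], "dr": [-3, -3.4, 4.6]}, {"slide": [70, 72, -6], "dr": [-5, -5.7, 7.6]}, {"slide": [101, 105, -6], "dr": [-7, -8, 10.7]}, {"slide": [132, 140, -6], "dr": [-9, -10.3, 13.7]}, {"slide": [163, 176, -6], "dr": [-11, -12.5, 16.7]}, {"slide": [193, 212, -6], "dr": [-13, -14.8, 19.8]}, {"slide": [222, 248, -4], "dr": [-15, -17.1, 22.8]}, {"slide": [246, 282, 0], "dr": [-17, -19.4, 25.9]}, {"slide": [260, 310, 5], "dr": [-19, -21.7, 28.9]}, {"slide": [268, 325, 10], "dr": [-20.1, -22.8, 30.4]}, {"slide": [268, 325, 10], "dr": [-20.1, -22.8, 30.4]}])

```text
time_s: 16.85
tcp_pos: [529.5, 224.0, 178.1]
orientation: [1.534, 2.154, 0.258]
force: [0.6, -0.9, 0.4]
opening: 16.3
```

```bash
python3 -c "
from fin import *
R=Rfin(down(50.0),17); tz=R[:,2]
plan(np.array([535.2,249.2,150])-5.2*tz,R); grab('scene','s4')"
```

```text
t 16.85 tcp [529.5 224.  178.1] op 16.3 F [ 0.6 -0.9  0.4] q [-0.22  0.24 -0.62  2.16  0.95  0.74 -1.18]
slide [29.6, 1.9, 18.8] dr [-0.02, -0.14, 0.25]
```

View pics/s4.png

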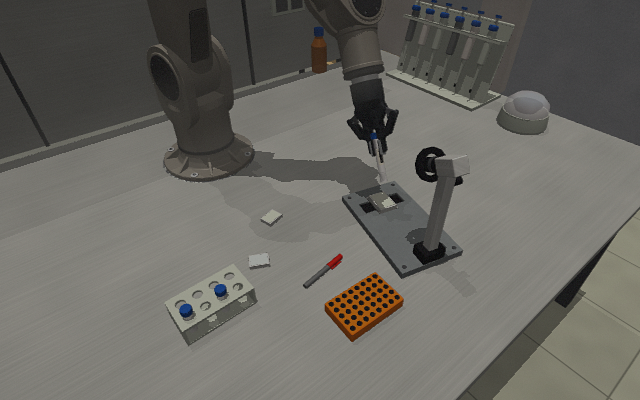

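Everything is in place, and the tube is leaning beside the focus point. Final approach.

carry_out(series=[{"slide": [6, 0.5, 4], "dr": [0, -0.1, 0.2]}, {"slide": [16, 1, 10], "dr": [0, -0.1, 0.2]}, {"slide": [24, 1.5, 15], "dr": [0, -0.1, 0.2]}, {"slide": [29, 1.9, 18.5], "dr": [0, -0.1, 0.2]}, {"slide": [29.6, 1.9, 18.8], "dr": [0, -0.1, 0.2]}, {"slide": [29.6, 1.9, 18.8], "dr": [0, -0.1, 0.2]}, {"slide": [29.6, 1.9, 18.8], "dr": [0, -0.1, 0.2]}, {"slide": [29.6, 1.9, 18.8], "dr": [0, -0.1, 0.2]}])

```text
time_s: 17.9
tcp_pos: [534.1, 247.0, 156.3]
orientation: [1.541, 2.144, 0.258]
force: [-0.2, -0.2, -0.3]
opening: 16.4
```

```bash
python3 - <<'E'
from fin import *
R=Rfin(down(50.0),17); tz=R[:,2]; foc=np.array([535.2,249.2,150])
plan(foc-5.2*tz,R); d=grab('scene','s5'); t=grab('top','t5'); w=grab('wrist','w12')
W=cloud(d); dist=np.linalg.norm(W-foc,axis=-1); m=dist<75
v,u=np.where(m&(W[...,2]>60)); print(u.min(),u.max(),v.min(),v.max())
c=cv2.resize(d['image'][120:220,335:475],None,fx=5,fy=5,interpolation=2);cv2.imwrite('pics/c13.png',c[:,:,::-1])
# blue cap center
im=d['image'].astype(int); b=m&(im[...,2]>im[...,0]+40); print('cap pts',b.sum(),W[b].mean(0).round(1))
a=np.radians(-14.2);xs=np.array([np.cos(a),np.sin(a),0]);zf=np.array([-.5*xs[0],-.5*xs[1],.866]);print('expected cap centre',foc+53*zf,'foot',foc-60*zf)
# project label direction
f=200/np.tan(np.radians(float(d['fovy']))/2);E=np.linalg.inv(d['extrinsics'])
for nm,P in [('mid',foc),('foot',foc-60*zf),('cap',foc+60*zf)]:
    q=E[:3,:3]@P+E[:3,3]; print(nm,(d['cx']+f*q[0]/-q[2]).round(1),(d['cy']-f*q[1]/-q[2]).round(1))
E
```

```text
t 17.9 tcp [534.1 247.  156.3] op 16.4 F [-0.2 -0.2 -0.3] q [-0.27  0.31 -0.61  2.14  1.02  0.77 -1.28]
slide [3.5, -1.0, 0.5] dr [0.04, 0.12, -0.17]
365 400 132 186
cap pts 31 [514.4 244.8 201.6]
expected cap centre [509.50969823 255.70064573 195.898     ] foot [564.2833605  241.84077842  98.04      ]
mid 385.9 162.0
foot 390.2 185.3
cap 381.6 138.1
```

View pics/c13.png

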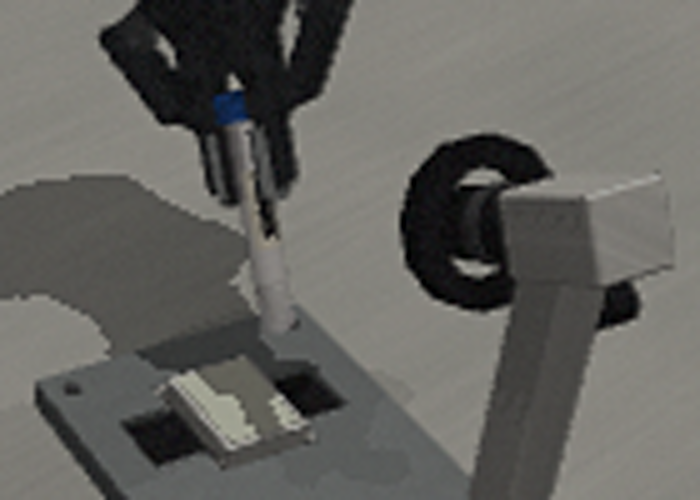

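View pics/w12.png

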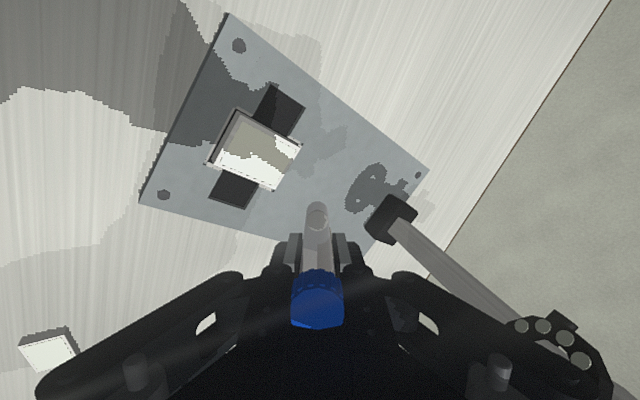

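```bash
python3 - <<'E'
from fin import *
d=load('s5'); a=np.radians(-14.2);xs=np.array([np.cos(a),np.sin(a),0]);ys=np.array([-xs[1],xs[0],0]);zf=-.5*xs+np.array([0,0,.866]);xf=.866*xs+np.array([0,0,.5])
foc=np.array([535.2,249.2,150])
f=200/np.tan(np.radians(float(d['fovy']))/2);E=np.linalg.inv(d['extrinsics'])
pr=lambda P:(lambda q:np.array([d['cx']+f*q[0]/-q[2],d['cy']-f*q[1]/-q[2]]))(E[:3,:3]@P+E[:3,3])
W=cloud(d); C=np.array(d['extrinsics'])[:3,3]
for k in (-40,-25,0,25,40): # edges of the bars around label, for assorted angles
    n=np.cos(np.radians(k))*xf+np.sin(np.radians(k))*ys; print(k,(pr(foc+8.5*n+2*zf)).round(1),'crop',((pr(foc+8.5*n+2*zf)-[335,120])*5).round(0),'facing cam',(n@(C-foc)/np.linalg.norm(C-foc)).round(2))
g=d['image'].mean(-1); s=r.observe(); R0=Ro.from_rotvec(s['orientation']).as_matrix()
mid=s['tcp_pos']+5.2*R0[:,2]; print('mid est',mid,'off focus',mid-foc)
m=np.zeros((400,640),bool); m[152:169,381:394]=1
print(g[152:169,381:394].astype(int))
E
```

```text
-40 [385.2 161.8] crop [251. 209.] facing cam 0.97
-25 [386.1 161.6] crop [256. 208.] facing cam 0.99
0 [387.5 161.3] crop [263. 206.] facing cam 0.87
25 [388.6 160.9] crop [268. 205.] facing cam 0.58
40 [389.  160.7] crop [270. 204.] facing cam 0.36
mid est [536.56851117 246.44316958 151.71820829] off focus [ 1.36851117 -2.75683042  1.71820829]
[[ 43  77  94 131 103  50  82  83  17  21  26  18  34]
 [ 40  75  90 125 134  51  81  82  39  28  26  23  34]
 [ 36  73  98 120  87  40  81  82  51  12  26  22  29]
 [ 29  72 101 114  88  57  81  80  54  21  22  19  29]
 [ 33  65  94 124 123  24  80  79  70  20  20  35  81]
 [ 21  51  82 122 125  22  69  82  81  32  43  51 107]
 [ 17  43  79 115 122  28  54  85  83  67  64  73 120]
 [ 17  40  73 105 120  48  42  59  74  81  69 102 134]
 [ 17  35  85 112 123  70   8  24  60 108 137 134 131]
 [ 83 104  96 112 123 125  12  36  65 114 134 132 130]
 [133 129  97 108 115  89   8  30  52 119 134 129 129]
 [130 127 104 105 115 125  40   7  45 115 131 128 127]
 [130 127 101 102 116 124  66  28  38  85 132 130 130]
 [134 132 116  98 116 118  69  41  20  78 134 133 134]
 [ 79  89 131  94 114 118  94   7  23  77 125 131 129]
 [ 81  81  80  90 112 121 121  53 132  74 119 130 127]
 [ 79  81  81  74 109 120 133 139 135 126 122 126 124]]
```

The projected tube foot and cap match the image within 1 px, and the label bars fit the expected facing within about 5°. I'll hold still, then make a last check of the tile and bystanders.

carry_out(series=[{"slide": [1.5, -0.5, 0], "dr": [0, 0, 0]}, {"slide": [3, -1, 0], "dr": [0, 0, 0]}, {"slide": [3, -1, 0], "dr": [0, 0, 0]}, {"slide": [3, -1, 0], "dr": [0, 0, 0]}, {"slide": [3, -1, 0], "dr": [0, 0, 0]}, {"slide": [3, -1, 0], "dr": [0, 0, 0]}])

```text
time_s: 18.8
tcp_pos: [532.4, 249.6, 154.9]
orientation: [1.541, 2.145, 0.258]
force: [-0.5, 0.2, -0.5]
opening: 16.5
```

```bash
python3 - <<'E'
from fin import *
s=r.observe(); R0=Ro.from_rotvec(s['orientation']).as_matrix(); print('mid',(s['tcp_pos']+5.2*R0[:,2]).round(1),'qvel',np.abs(s['qvel']).max().round(4),'op',s['opening'],'t',s['time_s'],'toolz',R0[:,2].round(3))
def rects(t):
    W=cloud(load(t)); z=W[...,2]
    for nm,lo,hi,xy,rad in [('rack',40,60,(548,-254),100),('micro',24,36,(742,-9),90),('pen',7,24,(613,-14),65),('shorts',62,90,(565,-235),20),('shortb',62,90,(566,-306),20)]:
        m=(z>lo)&(z<hi)&(np.hypot(W[...,0]-xy[0],W[...,1]-xy[1])<rad); p=W[m]; print(t,nm,m.sum(),p[:,:2].mean(0).round(1) if len(p) else None)
rects('top0'); rects('t5')
W=cloud(load('w12'));z=W[...,2];m=(z>23.5)&(z<31)&(np.hypot(W[...,0]-535,W[...,1]-249)<50);p=W[m];rc=cv2.minAreaRect(p[:,:2].astype(np.float32));print('tile',np.median(p[:,2]),rc)
E
```

```text
mid [535.  248.9 150.4] qvel 0.0011 op 16.502455677808335 t 18.8 toolz [ 0.486 -0.124 -0.865]
top0 rack 1684 [ 547.1 -253.4]
top0 micro 1822 [741.3  -9.2]
top0 pen 210 [612.7 -11.7]
top0 shorts 79 [ 565.1 -234.5]
top0 shortb 76 [ 566.2 -305.9]
t5 rack 1746 [ 546.7 -252.2]
t5 micro 1804 [741.3  -9.2]
t5 pen 208 [612.7 -13.8]
t5 shorts 80 [ 564.8 -234.5]
t5 shortb 77 [ 566.4 -305.8]
tile 27.174824259389595 ((533.6195068359375, 250.54202270507812), (50.30482482910156, 66.26921844482422), 75.87193298339844)
```

```bash
python3 -c "
from plant import r
print(r.hand_in())"
```

```text
the job is handed in; nothing more can be done
None
```

I seated the largest white tile in the recess, let go of it, then drew the tall tube and handed in while holding it at the focus point, about 18.8 s in. Hand-in gives no verdict, so what follows rests on my own last checks.

- **Tile:** its face is at 27.2–27.3 mm, where 27 mm means fully down. It is level and square within about 0.2°. Different readings put the recess centre up to about 2 mm apart, and the tile lies within about 2 mm of those taken with the wrist camera.
- **Tube position:** the arm's pose puts the tube's middle within 1 mm of the estimated focus point. That estimate is itself good to about 2 mm. The lean is 30°, the arm is still, and the grip is at 16.5 mm.
- **Label:** in the last scene picture the bars fit facing the lens within about 5°. At that resolution one pixel is roughly 15°, so this is the least certain check; the allowance is 17°.
- **Bystanders:** comparing top views from the start and near the end, the rack, short tubes, pen and orange rack all moved by no more than about 2 mm. That is within the measuring noise.
- **Disagreement between cameras:** the top and wrist cameras differed by 1–2 mm on absolute positions. I used the wrist camera's tile-to-recess offsets for the fit.

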